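# Fit the gear and press the keyed knob onto a reel's shaft

## Task

Set the steel drive gear, hub up, over the reel's upright shaft so that it rests level on the small brass seat, and let go of it. Then take the amber knob with the pointed bar grip, turn it so that its nose points the way the shaft's flat faces, push it onto the shaft and press it fully down against the gear until the sprung seat bottoms, and finish while still pressing it there: do not let go. Leave the round knob and the oil can where they are.

Things in the scene. Friction and masses are not known exactly. Their poses are not given: they have to be found in the camera images.
- reel: fixed gunmetal reel frame on its side in a black cradle, 120 x 100 mm. Origin on the bench, on the axis of its upright shaft; z up; +x is where the shaft's flat faces, away from the frame's foot (bar at x -60, 48 mm high). Top plate at 68 mm (104 x 80), boss to 74, brass seat 26 mm across with top at 82. Shaft 12 mm thick, ends at 118 (tip tapered); D-shaped from 96 up, flat 2.5 mm off the axis
- seat (a joint): how far the brass seat is pushed down, m: 0 up, 0.006 at its stop. A spring carries it: it starts to move at about 5 N and bottoms at about 11 N, and it rises again when let go
- gear_mid (a point): steel drive gear, 24 mm high, about 140 g, lying hub up; point on its axis 12 mm above its underside, z up. Toothed disc 56 mm across and 8 mm thick, above it a round hub 28 mm across (grip it there), through bore 16 mm
- knob_mid (a point): amber plastic knob with a bar grip, 38 mm high, about 45 g, standing upright on the bench; point on its axis 19 mm above its underside, z up, +x towards its pointed nose. Round skirt 41 mm across up to 12 mm, above it a bar 24 mm wide (along y, grip it across this) from x -18 to 17 mm with a pointed nose to x +27 mm. Below is a 14 mm D-shaped hole 22 mm deep, open underneath, whose flat (3.4 mm from the axis) is on the nose side (+x)
- round_knob_mid (a point): the other amber knob, round, 40 mm across and 36 mm high; point at half its height. Not used
- oil_can_mid (a point): tan plastic oil can, 60 mm across, 174 mm high with its spout; point 56 mm above the bench. Not used
- knob_nose (a point): tip of the keyed knob's pointed nose, 27 mm out from its axis (+x of the knob), 25 mm above its underside
Things that resemble listed ones, but are neither listed nor needed, are in the scene too. What is meant by the part that bears gear_mid is not green or turquoise, and is the larger of those in its own colour.

How it is judged:
By the outcome, as a careful person would: the job done as asked, in the order asked, and still so for the second after the job is handed in, while the arm keeps its last pose, push and grip.
It also fails if it takes over 66 s, if anything falls off the work surface, if the arm or the gripper's body presses on something with over 40 N, if the wrist force passes 120 N, or if a joint passes its speed limit or range.

## Robot

A 6-joint arm with a two-finger parallel gripper is mounted at the origin on the work surface. World frame = base frame: x ahead of the robot, y to its left, z up, the work surface at z = 0. Lengths are in m, angles in rad, forces in N, time in s.
With the tool pointing down it reaches from about 0.375 to 0.925 m from the base axis. Payload 5.7 kg.
Tool frame: the origin (TCP) lies at the very end of the fingers, on their centre line; the grasp point (between the pads) lies 19 mm behind it; z points along the fingers, y is the line along which they close (so a half turn about z gives the same grasp; the last joint's range is limited). The gripper opens to 85 mm and grips with 20 to 120 N. Pads are 22 mm wide; open, the fingers measure 114 mm over their backs; the gripper's body (76 mm by 85 mm) begins 54 mm behind the grasp point. The pads swing forward as they close: fully open they stand 13 mm farther back than shut.
Start: joints at [1.143, 0.359, 1.51, -0, 1.272, -0.115], TCP at [0.185, 0.571, 0.231] pointing down, gripper open.
Joint ranges: [-2.97, 2.97], [-1.01, 2.36], [0.21, 2.38], [-0.96, 4.11], [0.2, 2.71], [-2.98, 2.98]. Speed limits (rad/s): [2.39, 2.39, 3.14, 3.14, 3.14, 3.14].

## Interface

Orientations are given as a rotation vector (axis times angle).
In Python, from workcell import env, eyes, workorder gives the robot as it stands.
- The arm moves only by the shell command python3 -m pendant 'ROWS' [OPENING]. ROWS is JSON, one flat list of numbers, 6 for each row, row after row: the shift along the tool's x, y, z in units of 100 cm (1.0 is 100 cm), then the turn, a rotation vector about the tool's x, y, z in units of 360 degrees (1.0 is 360 degrees). In form: [x, y, z, wx, wy, wz, x, y, z, wx, wy, wz, ...]. A call has 1 to 10 rows; each row is the pose to reach, as a shift and turn from the pose commanded when the call began, along the tool's axes at that moment, turning the shorter way round; what a row does not reach only later rows make up. A row lasts 1/10 s, in which the tool goes at most 50 mm and 8.59 degrees, less where a joint would pass 70% of its speed; a pose out of reach is approached as far as the arm can. A call with a number of a shift or a turn outside -1 to 1 is refused whole. A call with a gripper value outside its range is refused whole. OPENING is the opening, from -1 (shut) to 1 (fully open), set as the call begins (- or left out, the last holds). The fingers move at their own pace and stop on an object; the grip force is fixed at half the most. Time passes only in rows, so rows that repeat a pose let the fingers close. It gives the time, the measured TCP pose, the force, the opening and the grip force at its end, in the units of the state.
- env.read_state(): the state, without advancing time (a new reading comes with each control period).
- eyes.get_image(name): name is "side" or "top"; returns (picture, depth): 480x640x3 uint8, blue, green, red; 480x640 float32, m along the optical axis (not along the pixel's ray), 0 where there is no reading.
- eyes.camera_params(name): a dict with "fx", "fy", "cx", "cy" (pixels), "dist_coeffs" ([k1, k2, p1, p2, k3] as OpenCV has them; the pictures are not rectified), "R" (3x3) and "t" (3): a world point X has camera coordinates R X + t. Camera axes: x right, y down, z forward; pixel columns grow to the right and rows downward; lengths in m; the calibration is good to about 2 mm. A picture is of the moment at which its call begins. camera_params takes no time and is no camera call.
- workorder.sign_off(): hands the job in; it is judged then, once.
The state is a dict: "clock": time; "joints": joint angles; "joint_velocities": joint speeds; "tau": joint torques, N m; "eef_pos": TCP position; "orientation": TCP orientation; "ft_force": force on the tool from outside, world axes, zero at the start; "wrist_torque": the same for the moment, N m; "grip_width": opening from 0.0 (shut) to 1.0 (fully open); "finger_force": force on a finger pad.
Only numpy, scipy, OpenCV 4.12 (cv2) and the standard library are available. Lean on these libraries where they do the work, as an engineer would, in place of code of your own. Each camera call takes 0.05 s, during which the arm holds its last target. There are 200 camera calls.

## Working session

There is one attempt and no reset: what is moved stays moved. The work goes in short steps, Python scripts to look and compute and a shell command to move; the robot and the scene stay as the last step left them, time stands still between calls to the robot, and variables do not carry over. Pictures are saved under pics/ and viewed, at most 10 in all, crops included, and the job is handed in when it is done.

```bash
mkdir -p pics; cat > h.py <<'E'
from workcell import env, eyes, workorder
import numpy as np, cv2
from scipy.spatial.transform import Rotation as Rn
def shot(n,f=None):
    im,d=eyes.get_image(n); np.savez(f'pics/{f or n}.npz',im=im,d=d); 
    if f: cv2.imwrite(f'pics/{f}.png',im)
    return im,d
def ray(n,u,v):
    p=eyes.camera_params(n); K=np.array([[p['fx'],0,p['cx']],[0,p['fy'],p['cy']],[0,0,1.]])
    q=cv2.undistortPoints(np.array([[[u,v]]],float),K,np.array(p['dist_coeffs'],float))[0,0]
    R=np.array(p['R']);t=np.array(p['t']).ravel()
    return -R.T@t, R.T@np.array([q[0],q[1],1.])
def atz(n,u,v,z):
    c,r=ray(n,u,v); return c+r*(z-c[2])/r[2]
def dep(n,u,v,d):
    c,r=ray(n,u,v); return c+r*d
def proj(n,X):
    p=eyes.camera_params(n); K=np.array([[p['fx'],0,p['cx']],[0,p['fy'],p['cy']],[0,0,1.]])
    return cv2.projectPoints(np.atleast_2d(np.array(X,float)),cv2.Rodrigues(np.array(p['R'],float))[0],np.array(p['t'],float),K,np.array(p['dist_coeffs'],float))[0][:,0]
def totool(dw):
    s=env.read_state(); return Rn.from_rotvec(s['orientation']).inv().apply(dw)
E
python3 - <<'E'
from h import *
shot('top','top0'); shot('side','side0')
s=env.read_state()
print(s['clock'],s['eef_pos'],s['orientation'],Rn.from_rotvec(s['orientation']).as_matrix().round(3),s['ft_force'])
for n in('top','side'):
    c,r=ray(n,320,240);print(n,c,r)
E
```

```text
0.1 [0.1844099  0.57029187 0.23052495] [-4.89323694e-01 -3.10281701e+00  2.58701122e-03] [[-0.951  0.308 -0.001]
 [ 0.308  0.951 -0.002]
 [ 0.    -0.002 -1.   ]] [ 0.41753085 -0.56357533  0.02816911]
top [0.44778898 0.01726096 1.07934   ] [ 0.09065509  0.00693898 -0.99587449]
side [ 0.14025582 -0.83187849  0.62288974] [ 0.34505549  0.79503246 -0.49913193]
```

View pics/top0.png

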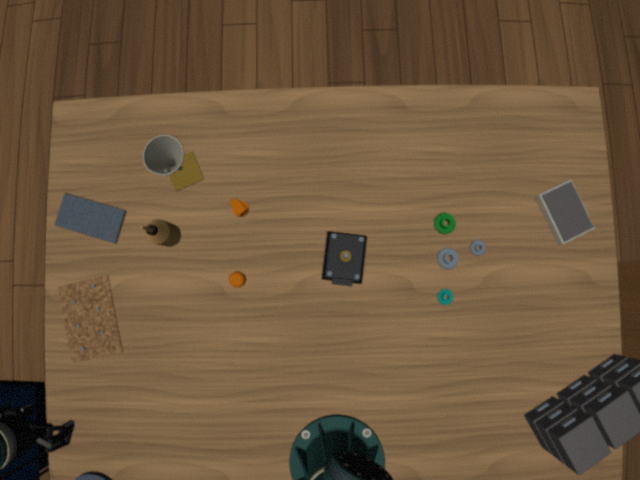

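View pics/side0.png

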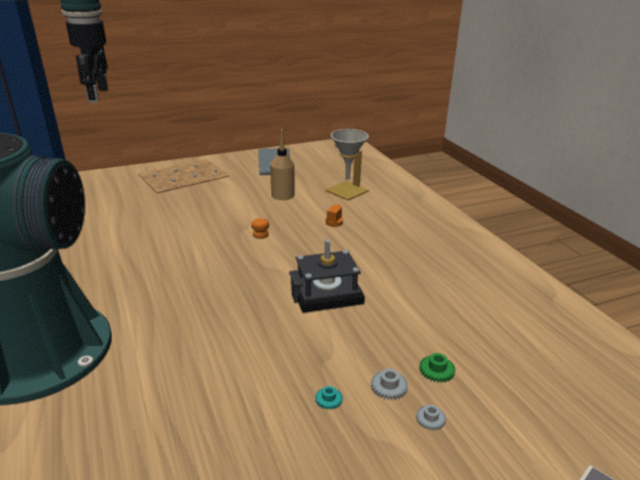

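The top view shows the gear candidates: green (445,222), large grey (448,258), small grey (478,247) and turquoise (445,297). By the description it is the larger grey one at (448,258). The amber knobs are the pointed one at (239,207) and the round one at (237,279). The reel is at (345,257) with its foot towards the robot. The side view agrees. Next is a close crop of all three.

```bash
python3 - <<'E'
from h import *
a=cv2.imread('pics/top0.png'); b=cv2.imread('pics/side0.png')
def c(im,u,v,w,h,s): return cv2.resize(im[v:v+h,u:u+w],(w*s,h*s),interpolation=cv2.INTER_CUBIC)
# row1: gears top (425,235) 66x50 x6 ; knob top (220,190)
r1=np.hstack([c(a,430,236,66,44,6),c(a,216,188,66,44,6)])
r2=np.hstack([c(a,315,225,66,44*1+10,6)[:, :396],c(b,285,230,66,54,6)])
cv2.imwrite('pics/crop1.png',np.vstack([r1,r2])); print(np.vstack([r1,r2]).shape)
E
```

```text
(588, 792, 3)
```

View pics/crop1.png

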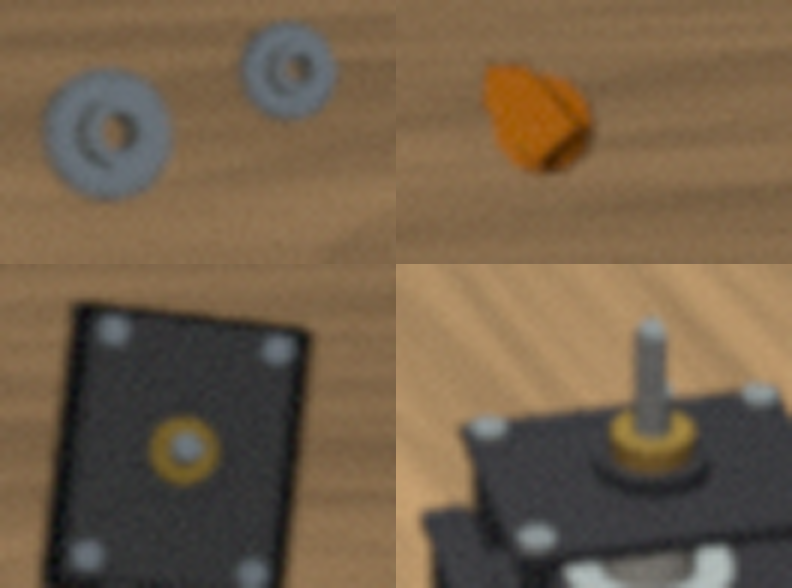

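The crop confirms the choice. The large grey gear is at crop (107,134), about twice the small one's area. The knob's nose is at crop (488,70), with its tail corners at (545,170) and (588,125). The reel's bolts, seat and shaft tip are clear at (187,447).

```bash
python3 - <<'E'
from h import *
a=cv2.imread('pics/top0.png'); b=cv2.imread('pics/side0.png')
def T(U,V,u0,v0,U0=0,V0=0): return u0+(U-U0-2.5)/6, v0+(V-V0-2.5)/6
hsv=cv2.cvtColor(a,cv2.COLOR_BGR2HSV)
m=np.zeros(a.shape[:2],np.uint8); roi=(slice(240,275),slice(432,466))
# grey/blue vs. wood: b>=r
f=a.astype(int); m[roi]=((f[...,0]-f[...,2])[roi]>-15)*255
M=cv2.findContours(m,0,2)[0]; k=max(M,key=cv2.contourArea); (gu,gv),gr=cv2.minEnclosingCircle(k); mm=cv2.moments(k)
print('gear px',gu,gv,gr, mm['m10']/mm['m00'],mm['m01']/mm['m00'])
print('gear',atz('top',gu,gv,.006),atz('top',mm['m10']/mm['m00'],mm['m01']/mm['m00'],.006))
kn=atz('top',*T(488,68,216,188,396),.038); t1=atz('top',*T(545,171,216,188,396),.038); t2=atz('top',*T(590,125,216,188,396),.038)
tm=(t1+t2)/2; d=(kn-tm); print('knob nose',kn,'tail',tm,'len',np.linalg.norm(d),np.linalg.norm(t1-t2),'yaw',np.degrees(np.arctan2(d[1],d[0])),'axis',tm+d*18/45)
B=[atz('top',*T(U,V,315,225,0,264),.070) for U,V in((115,330),(279,349),(88,555),(252,573))]
for p in B: print(p)
x=(B[0]-B[2])+(B[1]-B[3]); y=(B[0]-B[1])+(B[2]-B[3]); print('yawx',np.degrees(np.arctan2(x[1],x[0])),'yawy-90',np.degrees(np.arctan2(y[1],y[0]))-90,'bolt ctr',np.mean(B,0), np.linalg.norm(x)/2,np.linalg.norm(y)/2)
print('shaft top',atz('top',*T(187,447,315,225,0,264),.118),'seat',atz('top',*T(184,451,315,225,0,264),.082))
print('shaft side',atz('side',*T(652,325,285,230,396,264),.118))
sx,sy=[T(652,325,285,230,396,264)][0]; print(sx,sy)
E
```

```text
gear px 447.3793640136719 257.98638916015625 10.622574806213379 447.50683491062034 257.82018927444796
gear [ 0.49217793 -0.29178187  0.006     ] [ 0.49258338 -0.29212535  0.006     ]
knob nose [0.64922656 0.23993568 0.038     ] tail [0.61528166 0.20747567 0.038     ] len 0.046967097306988836 0.026084643663097467 yaw 43.71901727241443 axis [0.62885962 0.22045967 0.038     ]
[ 0.54919789 -0.00811498  0.07      ]
[ 0.54009584 -0.07180999  0.07      ]
[0.46198883 0.00477412 0.07      ]
[ 0.45335195 -0.05849035  0.07      ]
yawx -8.568065532150646 yawy-90 -7.953938555143111 bolt ctr [ 0.50115863 -0.0334103   0.07      ] 0.08795812177857358 0.06409637027082322
shaft top [ 0.50020943 -0.03231324  0.118     ] seat [ 0.50066688 -0.03297241  0.082     ]
shaft side [ 0.50175435 -0.0316115   0.118     ]
327.25 239.75
```

```bash
cat >> h.py <<'E'
def plan(x,y,z,yaw=None):
    "row from current pose to world x,y,z with tool y axis at yaw deg, tool down"
    s=env.read_state(); R0=Rn.from_rotvec(s['orientation']); p=np.array(s['eef_pos'])
    m=R0.as_matrix(); y0=np.degrees(np.arctan2(m[1,1],m[0,1]))
    if yaw is None: yaw=y0
    a=np.radians(yaw); Y=np.array([np.cos(a),np.sin(a),0]); Z=np.array([0,0,-1.]); X=np.cross(Y,Z)
    Rt=Rn.from_matrix(np.stack([X,Y,Z],1))
    sh=R0.inv().apply(np.array([x,y,z])-p); tr=(R0.inv()*Rt).as_rotvec()/(2*np.pi)
    print('row',np.round(sh,4).tolist(),np.round(tr,4).tolist(),'| at',p.round(4),'yaw',round(y0,1),'f',np.round(s['ft_force'],1),'w',round(float(s['grip_width']),3),'ff',np.round(s['finger_force'],1),'t',s['clock'])
E
python3 - <<'E'
from h import *
plan(.45,.2,.25,72); plan(.4924,-.292,.12,72)
E
```

```text
row [-0.3667, -0.2706, -0.0191] [-0.0003, -0.0, 0.0002] | at [0.1844 0.5703 0.2305] yaw 72.1 f [ 0.4 -0.6  0. ] w 0.997 ff 0.0 t 0.1
row [-0.5584, -0.7255, 0.1117] [-0.0003, -0.0, 0.0002] | at [0.1844 0.5703 0.2305] yaw 72.1 f [ 0.4 -0.6  0. ] w 0.997 ff 0.0 t 0.1
```

```bash
python3 -m pendant '[-0.3667,-0.2706,-0.0191,0,0,0, -0.3667,-0.2706,-0.0191,0,0,0, -0.3667,-0.2706,-0.0191,0,0,0, -0.3667,-0.2706,-0.0191,0,0,0, -0.3667,-0.2706,-0.0191,0,0,0, -0.3667,-0.2706,-0.0191,0,0,0, -0.3667,-0.2706,-0.0191,0,0,0, -0.3667,-0.2706,-0.0191,0,0,0, -0.3667,-0.2706,-0.0191,0,0,0]' 0.18
python3 -c "
from h import *
plan(.4924,-.292,.12,72)"
```

```text
clock: 1.0
eef_pos: [0.4473, 0.2036, 0.2501]
orientation: [-0.489, -3.103, 0.0]
ft_force: [0.7, 0.8, 0.6]
grip_width: 0.59
finger_force: 0.0
row [-0.1955, -0.4577, 0.1301] [-0.0, -0.0, 0.0002] | at [0.4473 0.2036 0.2501] yaw 72.1 f [0.7 0.8 0.6] w 0.59 ff 0.0 t 1.0
```

```bash
python3 -m pendant '[-0.1919,-0.4548,0.13,0,0,0, -0.1919,-0.4548,0.13,0,0,0, -0.1919,-0.4548,0.13,0,0,0, -0.1919,-0.4548,0.13,0,0,0, -0.1919,-0.4548,0.13,0,0,0, -0.1919,-0.4548,0.13,0,0,0, -0.1919,-0.4548,0.13,0,0,0, -0.1919,-0.4548,0.13,0,0,0, -0.1919,-0.4548,0.13,0,0,0, -0.1919,-0.4548,0.13,0,0,0]' 0.18
python3 -m pendant '[0,0,0,0,0,0, 0,0,0,0,0,0, 0,0,0,0,0,0, 0,0,0,0,0,0, 0,0,0,0,0,0]'
python3 - <<'E'
from h import *
plan(.4924,-.292,.03,72)
a,_=shot('top','top1'); b,_=shot('side','side1')
def c(im,u,v,w,h,s): return cv2.resize(im[v:v+h,u:u+w],(w*s,h*s),interpolation=cv2.INTER_CUBIC)
s=env.read_state(); print(proj('top',[s['eef_pos']]),proj('side',[s['eef_pos'],[.4924,-.292,.024],[.4924,-.292,.008]]))
cv2.imwrite('pics/crop2.png',c(b,340,320,130,100,6))
E
```

```text
clock: 2.0
eef_pos: [0.488, -0.2781, 0.122]
orientation: [-0.49, -3.103, -0.0]
ft_force: [0.8, 1.6, -0.3]
grip_width: 0.589
finger_force: 0.0
clock: 2.5
eef_pos: [0.4886, -0.2749, 0.1233]
orientation: [0.487, 3.103, -0.0]
ft_force: [0.3, 0.2, -0.4]
grip_width: 0.59
finger_force: 0.0
row [-0.0089, -0.0151, 0.0933] [-0.0, 0.0, 0.0005] | at [ 0.4886 -0.2749  0.1233] yaw 72.2 f [ 0.3  0.2 -0.4] w 0.59 ff 0.0 t 2.5
[[454.97096977 257.17229028]] [[386.68179962 316.75756663]
 [389.34890724 375.0610439 ]
 [388.5480567  382.91512361]]
```

View pics/crop2.png

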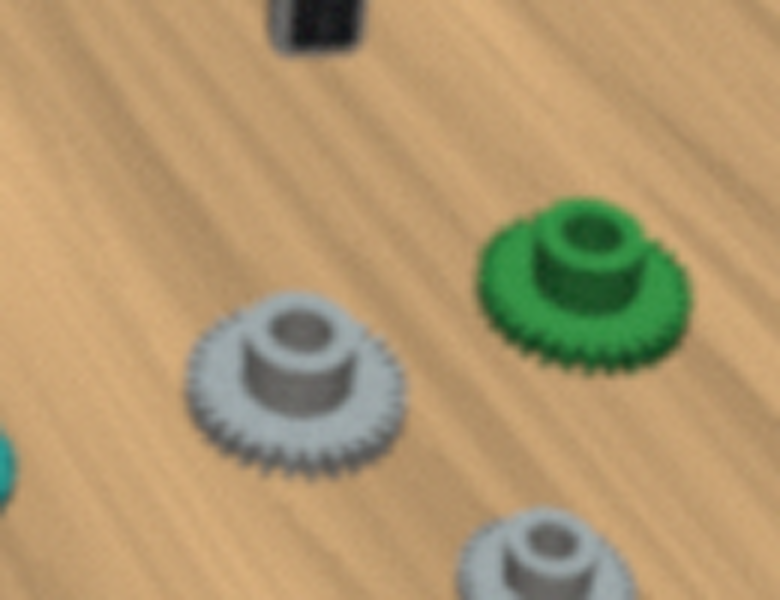

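The large grey gear's hub top is at crop (301,325), which is image (389.8,373.8) and about a pixel from the prediction. The finger hangs above and behind it, at crop (315,25).

```bash
python3 - <<'E'
from h import *
print(atz('side',389.75,373.75,.024))
plan(.4932,-.2915,.03,72);plan(.4932,-.2915,.010,72)
E
```

```text
[ 0.49433631 -0.28975978  0.024     ]
row [-0.0093, -0.014, 0.0932] [-0.0, 0.0001, 0.0004] | at [ 0.4887 -0.2753  0.1232] yaw 72.2 f [ 0.6  0.3 -0.3] w 0.593 ff 0.0 t 2.6
row [-0.0092, -0.014, 0.1132] [-0.0, 0.0001, 0.0004] | at [ 0.4887 -0.2753  0.1232] yaw 72.2 f [ 0.6  0.3 -0.3] w 0.593 ff 0.0 t 2.6
```

```bash
python3 -m pendant '[-0.0092,-0.0138,0.04,0,0,0, -0.0092,-0.0138,0.075,0,0,0, -0.0092,-0.0138,0.095,0,0,0, -0.0092,-0.0138,0.105,0,0,0, -0.0092,-0.0138,0.113,0,0,0, -0.0092,-0.0138,0.113,0,0,0, -0.0092,-0.0138,0.113,0,0,0]' 0.18
python3 -m pendant '[0,0,0,0,0,0, 0,0,0,0,0,0, 0,0,0,0,0,0, 0,0,0,0,0,0, 0,0,0,0,0,0, 0,0,0,0,0,0]' -0.9
python3 -c "
from h import *
plan(.4932,-.2915,.13,72);plan(.5008,-.0323,.16,72)"
```

```text
clock: 3.3
eef_pos: [0.4936, -0.2925, 0.0107]
orientation: [0.489, 3.102, -0.001]
ft_force: [0.4, 0.1, -0.3]
grip_width: 0.589
finger_force: 0.0
clock: 3.9
eef_pos: [0.4936, -0.2926, 0.0112]
orientation: [0.489, 3.101, -0.002]
ft_force: [-0.6, 0.7, 6.2]
grip_width: 0.301
finger_force: 58.6
row [0.0005, 0.0008, -0.1188] [-0.0001, 0.0003, 0.0002] | at [ 0.4936 -0.2926  0.0112] yaw 72.1 f [-0.6  0.7  6.2] w 0.301 ff 58.6 t 3.9
row [0.073, 0.2498, -0.1491] [-0.0001, 0.0003, 0.0002] | at [ 0.4936 -0.2926  0.0112] yaw 72.1 f [-0.6  0.7  6.2] w 0.301 ff 58.6 t 3.9
```

```bash
python3 -m pendant '[0,0,-0.02,0,0,0, 0,0,-0.06,0,0,0, 0,0,-0.11,0,0,0, 0.01,0.04,-0.149,0,0,0, 0.03,0.085,-0.149,0,0,0, 0.045,0.13,-0.149,0,0,0, 0.055,0.175,-0.149,0,0,0, 0.065,0.215,-0.149,0,0,0, 0.071,0.24,-0.149,0,0,0, 0.073,0.25,-0.149,0,0,0]'
python3 -m pendant '[0,0,0,0,0,0, 0,0,0,0,0,0, 0,0,0,0,0,0]'
python3 - <<'E'
from h import *
plan(.5008,-.0323,.13,72)
b,_=shot('side','side2'); a,_=shot('top','top2')
s=env.read_state(); u=proj('side',[s['eef_pos'],[.5008,-.0323,.118],[.5008,-.0323,.082]]); print(u)
u0,v0=int(u[0,0])-60,int(u[0,1])-35; print(u0,v0)
cv2.imwrite('pics/crop3.png',cv2.resize(b[v0:v0+100,u0:u0+130],None,fx=6,fy=6,interpolation=cv2.INTER_CUBIC))
E
```

```text
clock: 4.9
eef_pos: [0.5, -0.0294, 0.1593]
orientation: [0.485, 3.104, 0.001]
ft_force: [0.2, -1.7, -2.2]
grip_width: 0.297
finger_force: 59.6
clock: 5.2
eef_pos: [0.5006, -0.0331, 0.1589]
orientation: [0.491, 3.103, -0.001]
ft_force: [-0.1, -0.5, -1.9]
grip_width: 0.301
finger_force: 59.6
row [0.0, 0.0008, 0.0289] [-0.0001, 0.0, 0.0] | at [ 0.5006 -0.0331  0.1589] yaw 72.0 f [-0.1 -0.5 -1.9] w 0.301 ff 59.6 t 5.2
[[327.4136142  220.10030391]
 [326.91605968 240.0255292 ]
 [326.49838478 257.11339866]]
267 185
```

View pics/crop3.png

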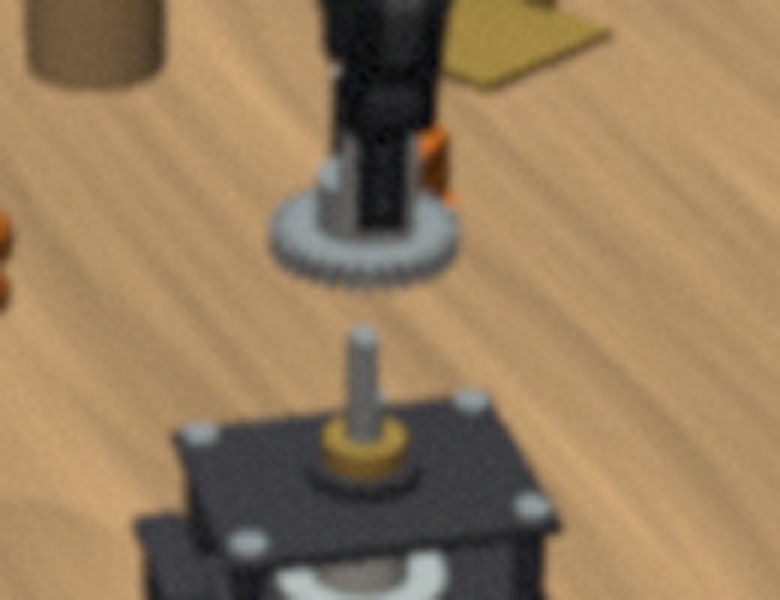

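The crop shows the gear level in the fingers. Its disc centre is near crop (364,231), and the shaft tip is below it at crop (362,331).

```bash
python3 - <<'E'
from h import *
f=lambda U,V:(267+(U-2.5)/6,185+(V-2.5)/6)
for V in (228,231,234): print('disc',atz('side',*f(364,V),.1557))
print('tip',atz('side',*f(362,331),.118),'seat',atz('side',*f(365,437),.082))
E
```

```text
disc [ 0.49891358 -0.0360892   0.1557    ]
disc [ 0.49817248 -0.03778539  0.1557    ]
disc [ 0.49743376 -0.03947614  0.1557    ]
tip [ 0.50119721 -0.03139236  0.118     ] seat [ 0.50193787 -0.03388288  0.082     ]
```

```bash
python3 - <<'E'
from h import *
t=np.linspace(0,2*np.pi,73)
def ext(x,y,z):
    P=np.vstack([np.c_[x+.028*np.cos(t),y+.028*np.sin(t),0*t+h] for h in(z,z+.008)])
    q=proj('side',P)
    q=(q-[267,185])*6+2.5; return q[:,0].min(),q[:,0].max(),q[:73,1].max(),q[73:,1].max(),q[73:,1].min()
for x,y in((.5006,-.0331),(.4995,-.035),(.4982,-.0378)): print(x,y,np.round(ext(x,y,.1477)))
# same-method check of depth
d=np.load('pics/side2.npz')['d']
for U,V in((300,225),(430,240),(362,262)):
    u,v=267+(U-2.5)/6,185+(V-2.5)/6; print(dep('side',u,v,d[int(round(v)),int(round(u))]))
E
```

```text
0.5006 -0.0331 [269. 461. 293. 269. 179.]
0.4995 -0.035 [268. 460. 297. 272. 182.]
0.4982 -0.0378 [268. 460. 302. 278. 187.]
[ 0.48211838 -0.02780417  0.15583066]
[ 0.51196536 -0.0537325   0.15803364]
[ 0.49045894 -0.05402987  0.15524312]
```

The predicted outline with the gear centred at the TCP matches the picture, so I'll lower it.

```bash
python3 -m pendant '[0,0.0008,0.015,0,0,0, 0,0.0008,0.025,0,0,0, 0,0.0008,0.032,0,0,0, 0,0.0008,0.038,0,0,0, 0,0.0008,0.044,0,0,0, 0,0.0008,0.050,0,0,0, 0,0.0008,0.050,0,0,0]'
python3 -c "
from h import *
plan(.5010,-.0323,.0935,72)"
```

```text
clock: 6.0
eef_pos: [0.5002, -0.031, 0.1081]
orientation: [-0.489, -3.102, 0.0]
ft_force: [-0.7, -0.5, -0.2]
grip_width: 0.301
finger_force: 59.6
row [-0.0012, -0.001, 0.0146] [-0.0, -0.0002, 0.0002] | at [ 0.5002 -0.031   0.1081] yaw 72.1 f [-0.7 -0.5 -0.2] w 0.301 ff 59.6 t 6.0
```

```bash
python3 -m pendant '[-0.0006,-0.0005,0.004,0,0,0, -0.0006,-0.0005,0.008,0,0,0, -0.0006,-0.0005,0.011,0,0,0, -0.0006,-0.0005,0.0135,0,0,0, -0.0006,-0.0005,0.0145,0,0,0, -0.0006,-0.0005,0.0145,0,0,0]'
```

```text
clock: 6.6
eef_pos: [0.501, -0.0317, 0.0942]
orientation: [-0.489, -3.103, 0.0]
ft_force: [-0.4, 0.4, -1.4]
grip_width: 0.299
finger_force: 59.6
```

```bash
python3 -m pendant '[0,0,0.0015,0,0,0, 0,0,0.0015,0,0,0]'
python3 -m pendant '[0,0,0.001,0,0,0, 0,0,0.001,0,0,0]'
```

```text
clock: 6.8
eef_pos: [0.5014, -0.0318, 0.0931]
orientation: [0.489, 3.103, -0.0]
ft_force: [-0.9, -0.2, 4.0]
grip_width: 0.298
finger_force: 60.0
clock: 7.0
eef_pos: [0.5013, -0.0317, 0.0921]
orientation: [0.489, 3.103, -0.0]
ft_force: [-1.6, 0.0, 4.8]
grip_width: 0.299
finger_force: 60.1
```

```bash
python3 -m pendant '[0,0,0,0,0,0, 0,0,0,0,0,0, 0,0,0,0,0,0, 0,0,0,0,0,0]' 0.3
python3 -m pendant '[0,0,-0.01,0,0,0, 0,0,-0.03,0,0,0, 0,0,-0.07,0,0,0, 0,0,-0.11,0,0,0, 0,0,-0.13,0,0,0, 0,0,-0.13,0,0,0]'
python3 -c "
from h import *
plan(.629,.2205,.12,134)"
```

```text
clock: 7.4
eef_pos: [0.5011, -0.0317, 0.0917]
orientation: [-0.489, -3.103, 0.0]
ft_force: [-0.3, -0.9, -0.5]
grip_width: 0.649
finger_force: 0.0
clock: 8.0
eef_pos: [0.5036, -0.0322, 0.2259]
orientation: [0.488, 3.096, -0.001]
ft_force: [0.3, -0.8, 0.3]
grip_width: 0.65
finger_force: 0.0
row [-0.0408, 0.2789, 0.1064] [-0.0005, 0.0011, -0.172] | at [ 0.5036 -0.0322  0.2259] yaw 72.1 f [ 0.3 -0.8  0.3] w 0.65 ff 0.0 t 8.0
```

```bash
python3 -m pendant '[-0.041,0.279,0.1,0,0,-0.172, -0.041,0.279,0.1,0,0,-0.172, -0.041,0.279,0.1,0,0,-0.172, -0.041,0.279,0.1,0,0,-0.172, -0.041,0.279,0.1,0,0,-0.172, -0.041,0.279,0.1,0,0,-0.172, -0.041,0.279,0.1,0,0,-0.172, -0.041,0.279,0.1,0,0,-0.172, -0.041,0.279,0.1,0,0,-0.172, -0.041,0.279,0.1,0,0,-0.172]' 0.3
python3 -m pendant '[0,0,0,0,0,0, 0,0,0,0,0,0]'
python3 - <<'E'
from h import *
plan(.629,.2205,.05,134)
b,_=shot('side','side3'); a,_=shot('top','top3')
def c(im,u,v,w,h,s): return cv2.resize(im[v:v+h,u:u+w],(w*s,h*s),interpolation=cv2.INTER_CUBIC)
cv2.imwrite('pics/crop4.png',np.vstack([np.hstack([c(b,305,180,66,54,6),c(b,295,225,66,54,6)]),np.hstack([c(a,315,230,66,46,6),c(a,206,180,66,46,6)])]))
E
```

```text
clock: 9.0
eef_pos: [0.6253, 0.2209, 0.1211]
orientation: [1.174, -2.912, -0.0]
ft_force: [0.2, -0.7, 0.5]
grip_width: 0.644
finger_force: 0.0
clock: 9.2
eef_pos: [0.6259, 0.2208, 0.122]
orientation: [-1.175, 2.913, -0.0]
ft_force: [-0.3, 0.4, -0.3]
grip_width: 0.652
finger_force: 0.0
row [-0.002, -0.0023, 0.072] [-0.0, 0.0, -0.0002] | at [0.6259 0.2208 0.122 ] yaw 133.9 f [-0.3  0.4 -0.3] w 0.652 ff 0.0 t 9.2
```

View pics/crop4.png

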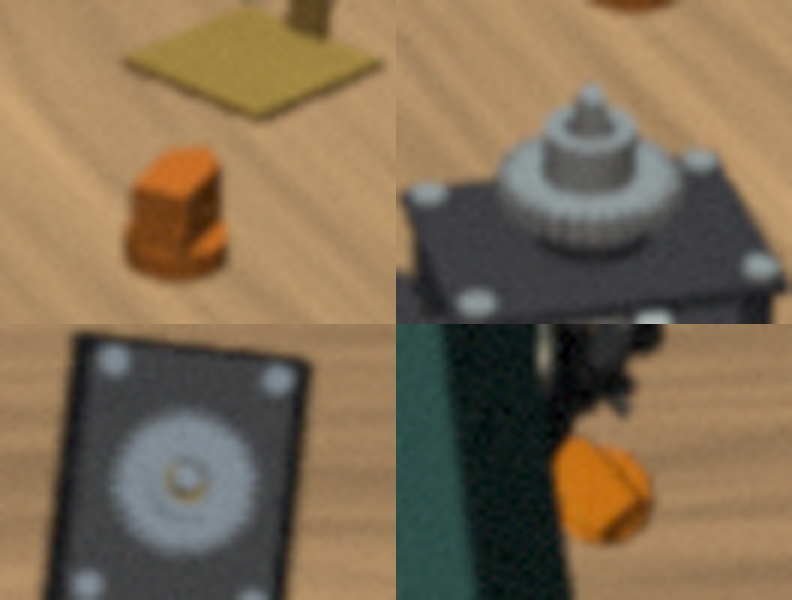

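The gear sits level on the seat, and in the top view the shaft tip at crop (187,479) is centred in the bore. The knob still stands untouched, with its skirt spanning crop x 125–228 in the side view. I'll check its axis against that outline.

```bash
python3 - <<'E'
from h import *
t=np.linspace(0,2*np.pi,73)
def ext(x,y):
    q=proj('side',np.vstack([np.c_[x+.0205*np.cos(t),y+.0205*np.sin(t),0*t+h] for h in(0,.012)]))
    q=(q-[305,180])*6+2.5; return q[:,0].min(),q[:,0].max(),q[:,1].max()
def bar(x,y,yaw):
    R=Rn.from_euler('z',yaw,degrees=True).as_matrix()
    P=np.array([[-18,-12,38],[-18,12,38],[27,0,38],[-18,-12,12],[17,-12,38],[17,12,38]])*1e-3@R.T+[x,y,0]
    return ((proj('side',P)-[305,180])*6+2.5).round().tolist()
for x,y in((.629,.2205),(.627,.2205),(.629,.2185)): print(np.round(ext(x,y)),bar(x,y,44))
print(bar(.629,.2205,40),bar(.629,.2205,48))
E
```

```text
[117. 224. 288.] [[184.0, 201.0], [125.0, 189.0], [198.0, 147.0], [182.0, 262.0], [218.0, 163.0], [160.0, 152.0]]
[112. 219. 289.] [[179.0, 202.0], [121.0, 190.0], [194.0, 148.0], [177.0, 263.0], [213.0, 164.0], [155.0, 153.0]]
[119. 226. 291.] [[186.0, 203.0], [128.0, 191.0], [200.0, 149.0], [184.0, 264.0], [220.0, 166.0], [162.0, 154.0]]
[[180.0, 201.0], [123.0, 187.0], [203.0, 148.0], [178.0, 262.0], [220.0, 165.0], [164.0, 151.0]] [[188.0, 201.0], [128.0, 191.0], [194.0, 146.0], [186.0, 262.0], [216.0, 162.0], [156.0, 152.0]]
```

```bash
python3 -c "
from h import *
plan(.630,.2213,.016,134)"; 
```

```text
row [-0.0032, -0.0024, 0.106] [-0.0, 0.0, -0.0001] | at [0.626  0.2208 0.122 ] yaw 134.0 f [-0.1  0.4 -0.6] w 0.649 ff 0.0 t 9.3
```

```bash
python3 -m pendant '[-0.0032,-0.0024,0.04,0,0,0, -0.0032,-0.0024,0.07,0,0,0, -0.0032,-0.0024,0.09,0,0,0, -0.0032,-0.0024,0.1,0,0,0, -0.0032,-0.0024,0.106,0,0,0, -0.0032,-0.0024,0.106,0,0,0, -0.0032,-0.0024,0.106,0,0,0]' 0.3
python3 -m pendant '[0,0,0,0,0,0, 0,0,0,0,0,0, 0,0,0,0,0,0, 0,0,0,0,0,0, 0,0,0,0,0,0, 0,0,0,0,0,0]' -0.9
python3 -c "
from h import *
plan(.5010,-.0323,.17,81.8)"
```

```text
clock: 10.0
eef_pos: [0.6308, 0.2218, 0.0169]
orientation: [-1.176, 2.911, -0.0]
ft_force: [-0.2, -0.4, -0.0]
grip_width: 0.649
finger_force: 0.0
clock: 10.6
eef_pos: [0.6308, 0.2219, 0.017]
orientation: [-1.176, 2.911, -0.001]
ft_force: [-0.1, -0.2, 6.5]
grip_width: 0.269
finger_force: 59.7
row [0.2697, -0.0928, -0.1534] [-0.0, 0.0003, 0.145] | at [0.6308 0.2219 0.017 ] yaw 134.0 f [-0.1 -0.2  6.5] w 0.269 ff 59.7 t 10.6
```

```bash
python3 -m pendant '[0,0,-0.03,0,0,0, 0,0,-0.08,0,0,0, 0.03,-0.01,-0.12,0,0,0.02, 0.07,-0.024,-0.1534,0,0,0.044, 0.12,-0.041,-0.1534,0,0,0.068, 0.165,-0.057,-0.1534,0,0,0.09, 0.21,-0.073,-0.1534,0,0,0.112, 0.245,-0.085,-0.1534,0,0,0.133, 0.265,-0.092,-0.1534,0,0,0.145, 0.2697,-0.0928,-0.1534,0,0,0.145]'
python3 -m pendant '[0,0,0,0,0,0, 0,0,0,0,0,0, 0,0,0,0,0,0]'
python3 - <<'E'
from h import *
plan(.5010,-.0323,.14,81.8)
b,_=shot('side','side4'); a,_=shot('top','top4')
def c(im,u,v,w,h,s): return cv2.resize(im[v:v+h,u:u+w],(w*s,h*s),interpolation=cv2.INTER_CUBIC)
cv2.imwrite('pics/crop5.png',c(b,285,180,80,70,8))
E
```

```text
clock: 11.6
eef_pos: [0.4989, -0.0343, 0.1693]
orientation: [-0.231, -3.132, 0.001]
ft_force: [-0.4, 0.4, -0.6]
grip_width: 0.267
finger_force: 58.9
clock: 11.9
eef_pos: [0.501, -0.0315, 0.1692]
orientation: [0.222, 3.133, 0.0]
ft_force: [-0.3, 0.6, -0.9]
grip_width: 0.27
finger_force: 58.9
row [-0.0001, -0.0008, 0.0292] [0.0, 0.0001, 0.0003] | at [ 0.501  -0.0315  0.1692] yaw 81.9 f [-0.3  0.6 -0.9] w 0.27 ff 58.9 t 11.9
```

View pics/crop5.png

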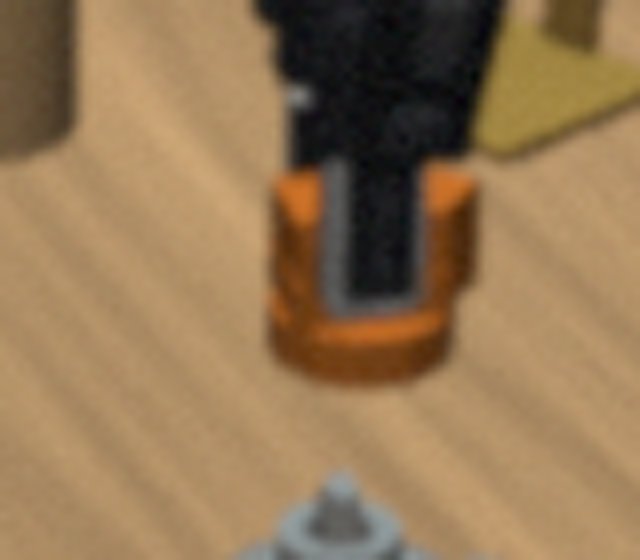

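The crop shows the knob upright in the fingers with its skirt spanning crop x 265–455. The shaft tip is below it at crop (341,478).

```bash
python3 - <<'E'
from h import *
b=cv2.imread('pics/side4.png')
hsv=cv2.cvtColor(b,cv2.COLOR_BGR2HSV)
m=((hsv[...,0]<16)&(hsv[...,1]>190)).astype(np.uint8)
t=np.linspace(0,2*np.pi,181)
m[:,:300]=0;m[:,350:]=0;m[:190]=0;m[240:]=0
for v in range(218,229): 
    u=np.where(m[v])[0]; print(v,u.min() if len(u) else 0,u.max() if len(u) else 0,end='; ')
z=.1522
def mask(x,y):
    q=proj('side',np.vstack([np.c_[x+.0205*np.cos(t),y+.0205*np.sin(t),0*t+h] for h in(z,z+.012)]))
    o=np.zeros((480,640),np.uint8); cv2.fillConvexPoly(o,cv2.convexHull((q*16).astype(np.int32)),1,shift=4); return o,q
for x,y in((.501,-.0315),(.504,-.0315),(.501,-.0285)):
    o,q=mask(x,y); print('\n',x,y,q.min(0),q.max(0))
    for v in range(218,229):
        u=np.where(o[v])[0]; print(v,u.min() if len(u) else 0,u.max() if len(u) else 0,end='; ')
print(proj('side',[[.501,-.0323,.118],[.5019,-.0315,.118]]))
E
```

```text
218 320 340; 219 320 340; 220 320 340; 221 320 340; 222 320 339; 223 320 339; 224 321 339; 225 323 338; 226 325 335; 227 0 0; 228 0 0; 
 0.501 -0.0315 [315.62169264 211.6055027 ] [339.09424034 228.58940213]
218 316 339; 219 316 339; 220 316 339; 221 316 339; 222 316 339; 223 316 339; 224 316 339; 225 316 338; 226 317 338; 227 318 336; 228 321 334; 
 0.504 -0.0315 [317.19223806 211.32779251] [340.64878624 228.28532085]
218 317 341; 219 317 341; 220 317 341; 221 317 340; 222 317 340; 223 317 340; 224 317 340; 225 318 340; 226 319 339; 227 321 338; 228 324 335; 
 0.501 -0.0285 [314.96914283 210.89162044] [338.38238702 227.81376804]
218 315 338; 219 315 338; 220 315 338; 221 315 338; 222 315 338; 223 315 338; 224 316 338; 225 317 337; 226 318 336; 227 320 333; 228 323 330; [[327.01827298 240.00513853]
 [327.2994847  239.70633001]]
```

```bash
python3 - <<'E'
from h import *
b=cv2.imread('pics/side4.png').astype(int)
for v in (219,221,223,226,227,228,229): print(v,[tuple(b[v,u]) [0] for u in range(312,346)])
print([b[221,u].tolist() for u in range(314,323)])
E
```

```text
219 [np.int64(102), np.int64(103), np.int64(101), np.int64(103), np.int64(106), np.int64(99), np.int64(67), np.int64(37), np.int64(30), np.int64(23), np.int64(20), np.int64(16), np.int64(19), np.int64(37), np.int64(58), np.int64(73), np.int64(73), np.int64(69), np.int64(69), np.int64(67), np.int64(70), np.int64(67), np.int64(61), np.int64(52), np.int64(48), np.int64(37), np.int64(30), np.int64(23), np.int64(27), np.int64(49), np.int64(87), np.int64(103), np.int64(107), np.int64(109)]
221 [np.int64(101), np.int64(100), np.int64(101), np.int64(105), np.int64(103), np.int64(98), np.int64(64), np.int64(30), np.int64(20), np.int64(23), np.int64(16), np.int64(18), np.int64(25), np.int64(34), np.int64(32), np.int64(33), np.int64(39), np.int64(39), np.int64(41), np.int64(35), np.int64(36), np.int64(33), np.int64(35), np.int64(40), np.int64(34), np.int64(34), np.int64(30), np.int64(25), np.int64(24), np.int64(53), np.int64(92), np.int64(101), np.int64(103), np.int64(105)]
223 [np.int64(105), np.int64(101), np.int64(102), np.int64(103), np.int64(101), np.int64(97), np.int64(71), np.int64(39), 
[... 1788 characters left out ...]
int64(101), np.int64(102), np.int64(100), np.int64(96)]
229 [np.int64(102), np.int64(105), np.int64(104), np.int64(108), np.int64(109), np.int64(106), np.int64(106), np.int64(103), np.int64(102), np.int64(100), np.int64(98), np.int64(98), np.int64(96), np.int64(95), np.int64(98), np.int64(94), np.int64(94), np.int64(93), np.int64(95), np.int64(95), np.int64(97), np.int64(101), np.int64(105), np.int64(99), np.int64(99), np.int64(104), np.int64(105), np.int64(106), np.int64(108), np.int64(106), np.int64(105), np.int64(102), np.int64(103), np.int64(100)]
[[101, 142, 175], [105, 147, 180], [103, 146, 180], [98, 138, 171], [64, 97, 129], [30, 62, 100], [20, 58, 106], [23, 62, 109], [16, 57, 109]]
```

```bash
python3 - <<'E'
from h import *
print(atz('top',238.25,206.1,.006))
a=cv2.imread('pics/top0.png'); h=cv2.cvtColor(a,cv2.COLOR_BGR2HSV)
m=((h[...,0]<16)&(h[...,1]>200)).astype(np.uint8)[195:225,225:255]
t=np.linspace(0,2*np.pi,91)
best=[]
R0=np.array([[-18,-12],[-18,12],[17,12],[27,0],[17,-12]])*1e-3
for x in np.arange(.625,.638,.001):
  for y in np.arange(.216,.229,.001):
    for yaw in (40,44,48):
      o=np.zeros((480,640),np.uint8); Rm=Rn.from_euler('z',yaw,degrees=True).as_matrix()[:2,:2]
      for P in (np.vstack([np.c_[x+.0205*np.cos(t),y+.0205*np.sin(t),0*t+z] for z in(0,.012)]), np.vstack([np.c_[R0@Rm.T+[x,y],np.full(5,z)] for z in(.012,.038)])):
        cv2.fillConvexPoly(o,cv2.convexHull(np.round(proj('top',P)*16).astype(np.int32)),1,shift=4)
      o=o[195:225,225:255]; best.append(((o&m).sum()/(o|m).sum(),round(x,3),round(y,3),yaw))
print(sorted(best)[-6:])
E
```

```text
[0.63650287 0.22820974 0.006     ]
[(np.float64(0.328719723183391), np.float64(0.629), np.float64(0.223), 48), (np.float64(0.3298611111111111), np.float64(0.629), np.float64(0.22), 48), (np.float64(0.3298611111111111), np.float64(0.629), np.float64(0.223), 40), (np.float64(0.3298611111111111), np.float64(0.629), np.float64(0.225), 48), (np.float64(0.3298611111111111), np.float64(0.634), np.float64(0.225), 40), (np.float64(0.3298611111111111), np.float64(0.634), np.float64(0.225), 48)]
```

```bash
python3 -m pendant '[0.0035,-0.0004,0.01,0,0,0, 0.0035,-0.0004,0.02,0,0,0, 0.0035,-0.0004,0.026,0,0,0, 0.0035,-0.0004,0.030,0,0,0, 0.0035,-0.0004,0.030,0,0,0, 0.0035,-0.0004,0.030,0,0,0]'
python3 - <<'E'
from h import *
plan(.4975,-.0317,.13,81.8)
b,_=shot('side','side5'); a,_=shot('top','top5')
def c(im,u,v,w,h,s): return cv2.resize(im[v:v+h,u:u+w],(w*s,h*s),interpolation=cv2.INTER_CUBIC)
cv2.imwrite('pics/crop6.png',np.hstack([c(b,300,200,50,64,8),c(a,320,228,50,64,8)]))
E
```

```text
clock: 12.6
eef_pos: [0.497, -0.0324, 0.1391]
orientation: [-0.225, -3.133, 0.0]
ft_force: [0.5, 0.0, -0.9]
grip_width: 0.265
finger_force: 58.9
row [-0.0004, 0.0008, 0.0091] [-0.0, -0.0, -0.0] | at [ 0.497  -0.0324  0.1391] yaw 81.8 f [ 0.5  0.  -0.9] w 0.265 ff 58.9 t 12.6
```

View pics/crop6.png

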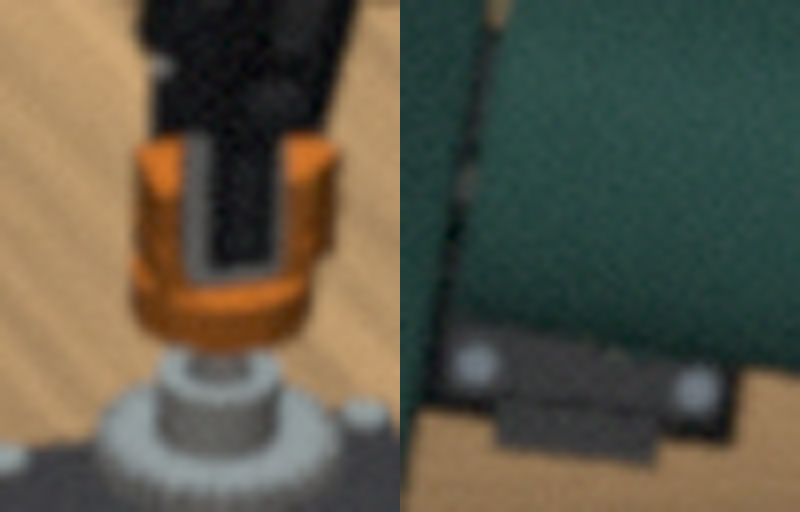

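The knob's skirt spans crop x 130–313 (centre about 221) and the shaft is at about 218, so it is within roughly 0.5 mm. I'll nudge it and descend.

```bash
python3 -m pendant '[0.0004,0.0004,0.002,0,0,0, 0.0004,0.0004,0.004,0,0,0, 0.0004,0.0004,0.006,0,0,0, 0.0004,0.0004,0.008,0,0,0]'
python3 -m pendant '[0,0,0.001,0,0,0, 0,0,0.002,0,0,0, 0,0,0.003,0,0,0]'
```

```text
clock: 13.1
eef_pos: [0.4975, -0.032, 0.1315]
orientation: [0.225, 3.131, -0.0]
ft_force: [0.9, 1.1, 0.8]
grip_width: 0.267
finger_force: 59.1
clock: 13.4
eef_pos: [0.4975, -0.0319, 0.1285]
orientation: [0.225, 3.132, 0.0]
ft_force: [3.4, 1.0, 1.7]
grip_width: 0.265
finger_force: 59.2
```

```bash
python3 -m pendant '[-0.0006,0.0002,0.001,0,0,0, -0.0006,0.0002,0.002,0,0,0, -0.0006,0.0002,0.003,0,0,0]'
python3 -m pendant '[0,0,0.001,0,0,0, 0,0,0.0025,0,0,0, 0,0,0.004,0,0,0]'
```

```text
clock: 13.7
eef_pos: [0.4976, -0.0318, 0.1253]
orientation: [0.225, 3.133, -0.0]
ft_force: [3.2, 1.3, 2.3]
grip_width: 0.269
finger_force: 59.2
clock: 14.0
eef_pos: [0.4976, -0.0318, 0.1215]
orientation: [0.225, 3.133, -0.0]
ft_force: [2.3, 1.6, 7.4]
grip_width: 0.263
finger_force: 59.7
```

```bash
python3 -m pendant '[0,0,0.001,0,0,0, 0,0,0.002,0,0,0, 0,0,0.003,0,0,0, 0,0,0.003,0,0,0]'
python3 -m pendant '[0,0,0.001,0,0,0, 0,0,0.002,0,0,0, 0,0,0.002,0,0,0]'
```

```text
clock: 14.4
eef_pos: [0.4976, -0.0318, 0.1187]
orientation: [0.225, 3.133, -0.0]
ft_force: [2.5, 2.1, 7.5]
grip_width: 0.269
finger_force: 60.0
clock: 14.7
eef_pos: [0.4976, -0.0318, 0.1169]
orientation: [0.225, 3.133, -0.0]
ft_force: [2.7, 2.7, 8.7]
grip_width: 0.27
finger_force: 60.2
```

```bash
python3 -m pendant '[0,0,0.001,0,0,0, 0,0,0.0015,0,0,0, 0,0,0.0015,0,0,0]'
python3 -m pendant '[0,0,0.001,0,0,0, 0,0,0.001,0,0,0, 0,0,0.001,0,0,0]'
```

```text
clock: 15.0
eef_pos: [0.4977, -0.0319, 0.1167]
orientation: [0.224, 3.132, -0.0]
ft_force: [-1.8, 1.6, 24.6]
grip_width: 0.267
finger_force: 62.3
clock: 15.3
eef_pos: [0.4978, -0.0319, 0.1166]
orientation: [0.224, 3.131, -0.001]
ft_force: [-3.6, 2.9, 33.6]
grip_width: 0.271
finger_force: 63.5
```

```bash
python3 -m pendant '[0,0,-0.0004,0,0,0, 0,0,-0.0004,0,0,0, 0,0,-0.0004,0,0,0]'
python3 - <<'E'
from h import *
b,_=shot('side','side6')
cv2.imwrite('pics/crop7.png',cv2.resize(b[205:275,285:375],None,fx=8,fy=8,interpolation=cv2.INTER_CUBIC))
plan(.4975,-.032,.12,81.8)
E
```

```text
clock: 15.6
eef_pos: [0.4978, -0.0319, 0.1167]
orientation: [0.224, 3.132, -0.001]
ft_force: [-3.1, 2.1, 29.2]
grip_width: 0.266
finger_force: 62.7
row [0.0002, -0.0002, -0.0033] [-0.0, 0.0003, 0.0] | at [ 0.4977 -0.0319  0.1167] yaw 81.8 f [-3.3  2.6 29.9] w 0.266 ff 62.7 t 15.65
```

View pics/crop7.png

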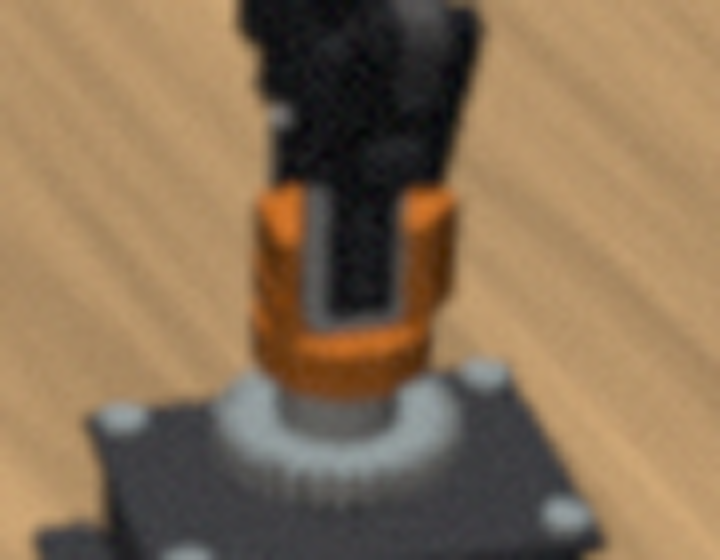

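The knob sits on the hub (crop (345,390)). The gear is level and sunk towards the plate, and a steady 30 N is pressing on it.

```bash
python3 -c "
from workcell import workorder
print(workorder.sign_off())"
```

```text
the job is handed in; nothing more can be done
None
```

The job is handed in: the large grey gear rests level on the brass seat, and the arm is still gripping the amber knob, its nose turned to the shaft's flat, and pressing it onto the gear with about 30 N. The seat appears bottomed, since the arm met a hard stop at the expected height.

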